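# Unlock the specimen carrier and raise it on a levelling wedge

### The arm

A 6-joint arm with a two-finger parallel gripper is mounted at the origin on the work surface. World frame = base frame: x ahead of the robot, y to its left, z up, the work surface at z = 0. Lengths are in m, angles in degrees, forces in N, time in s.
With the tool pointing down it reaches from about 0.4 to 0.825 m from the base axis. Payload 7 kg.
Tool frame: the origin (TCP) lies on the mounting face of the last link; the fingertips stand 178 mm ahead of it and the grasp point (between the pads) lies 159 mm ahead of it; z points along the fingers, y is the direction in which the jaws open and shut (so a half turn about z gives the same grasp; the last joint's range is limited). The gripper opens to 88 mm and grips with 3 to 60 N. Pads are 19 mm wide; open, the fingers measure 130 mm over their backs; the gripper's body (78 mm by 193 mm) begins 47 mm behind the grasp point.
Start: joints at [-57.806, 20.546, 0.682, 0, -70.136, -16.507], TCP at [0.182, -0.65, 0.405] pointing down, gripper open.
Joint ranges: [-176.03, 176.03], [-82.01, 121.73], [-58.28, 71.71], [-173.87, 95.51], [-174.79, -0.11], [-173.66, 173.66]. Speed limits (degrees/s): [136.94, 136.94, 172.46, 180, 180, 180].

### API

Orientations are given as [roll, pitch, yaw] about the fixed x, y, z axes, in that order (R = Rz(yaw) Ry(pitch) Rx(roll)).
In Python, from plant import r gives the robot as it stands. The module is installed in compiled form; this text tells all that it offers.
- The arm moves only by the tool carry_out, never from a script. Its argument "plan" is a list of rows, each a list of 3 entries, a list of its own where there are three numbers: the shift along the tool's x, y, z in m, then the turn, a rotation vector about the tool's x, y, z in degrees, then the closure in counts, from 0 (fully open) to 255 (shut). In form: [[[x, y, z], [ax, ay, az], hand], ...]. A call has 1 to 12 rows; each row shifts and turns the commanded pose from where the row before left it, along the tool's axes as they then stand; what a row does not reach is not made up. A row lasts 1/12 s, in which the tool goes at most 41.7 mm and 7.16 degrees, less where a joint would pass 70% of its speed; a pose out of reach is approached as far as the arm can. A call is refused whole if a number of a shift passes 0.0417 or a number of a turn 7.16, either way. A call with a gripper value outside its range is refused whole. The fingers move at their own pace and stop on an object; "grip_force" is the grip in N (left out, the last holds). Time passes only in rows, so rows that do not move let the fingers close. It gives the time, the measured TCP pose, the force and the opening at its end, in the units of the state.
- r.get_state(): the state, without advancing time (a new reading comes with each control period).
- r.capture(name): name is "scene" or "side" or "wrist"; returns the picture (400x640x3 uint8, red, green, blue); there is no depth.
- r.get_calibration(name): a dict with "K" (3x3 intrinsics, pixels), "rvec" (rotation vector, rad) and "tvec" (3), from world to camera coordinates, as OpenCV has them. Camera axes: x right, y down, z forward; pixel columns grow to the right and rows downward; lengths in m; the calibration is good to about 2 mm. The wrist camera is an equidistant fisheye: a pixel r from the principal point sees the ray r / f radians off the axis. A picture is of the moment at which its call begins: read the wrist's pose just before it. get_calibration takes no time and is no camera call; for the wrist camera it gives the pose at the moment of the call.
- r.close_job(): hands the job in, once; it reports no verdict.
The state is a dict: "time_s": time; "joints": joint angles; "qd": joint speeds; "joint_torque": joint torques, N m; "tcp_pos": TCP position; "eef_rot": TCP orientation; "contact_force": force on the tool from outside, world axes, zero at the start; "moment": the same for the moment, N m; "gripper_width": finger opening in m.
Only numpy, scipy, OpenCV 4.12 (cv2) and the standard library are available. Lean on these libraries where they do the work, as an engineer would, in place of code of your own. Each camera call takes 0.05 s, during which the arm holds its last target. There are 200 camera calls.

### The job

Turn the red bayonet knob counter-clockwise until it is free, lift it out of the specimen carrier and leave it in the blue parts tray. Then slide the orange levelling wedge flat along the table, thin end first, under the carrier's front tongue until the carrier just lifts, about 4 mm (the tongue's front edge then lies over the white band), and finish while still holding the wedge there, with nothing but the wedge holding the carrier up. Leave everything else on the table where it is.

Things in the scene. Friction and masses are not known exactly. Their poses are not given: they have to be found in the camera images.
- stand: grey setting stand, fixed: seat block 110 x 144 mm, top 24 mm above the table, two guide columns at the rear (x = +48, y = +-48, tops 80 mm up). Origin: on the table under the centre of carrier and knob; x is the direction in which the wedge is pushed in (away from the tongue), z up. The key slot for the knob runs along its y.
- carrier (a joint): rise of the carrier off its seat, m: 0 = down, stop at 0.03. An aluminium disc 152 mm across, 12 mm thick, top 36 mm above the table when down, black specimens on it, guided so that it moves only straight up and down; 0.3 to 0.55 kg, sinks back by its weight. With the knob locked it can rise only about 1.5 mm.
- tongue (a point): middle of the lower front edge of the carrier's tongue, a dark steel plate 60 mm wide, 12 mm thick, on the -x side of the disc. The point lies at x = -100, y = 0 mm in the stand's frame, 14 mm above the table when the carrier is down; under the tongue the table is free for 65 mm in from this edge.
- knob: bayonet knob, 70 mm tall, 0.12 kg. Origin: its foot, on the axis, z up; locked, the foot is 6 mm above the table. Steel shaft 18 mm across, 30 mm long, lugs at the foot 36 mm tip to tip along x; black flange 50 mm across from z = 30 to 36; see bar_top for the red grip bar.
- bar_top (a point): middle of the top of the knob's red bar (50 mm long along the knob's x, 14 mm wide, 34 mm high; top 76 mm above the table when locked). Locked: bar 20 to 35 degrees counter-clockwise from the stand's x. It turns 55 to 70 degrees more counter-clockwise (seen from above) to a stop, bar along the stand's y within about 10 degrees, and then lifts straight out.
- tray: blue open parts tray, fixed, 150 (x) x 130 (y) mm outside, walls 4 mm thick and 26 mm high, floor about 4 mm above the table. Origin: centre of its underside. Tray and wedge may change sides. The knob may stand or lie in it.
- wedge: levelling wedge, loose on the table, 100 x 34 mm, 0.12 to 0.2 kg. Origin: middle of its underside; x points to the thin end, z up. Orange slope from x = +50 mm (4 mm thick) to x = -20 (28.5 mm thick), 0.35 mm per mm; black upright grip block from x = -50 to -20, 34 mm wide, 45 mm tall: grip it across y at x = -35.
- band (a point): middle of the white band across the wedge's slope, at x = +10 mm on the wedge; the band runs from x = +4 to +16. With the tongue's lower front edge over it the carrier has risen 2 to 6 mm; the edge first touches the slope at x = +21. Slope and sole are slippery: pushing in under load takes 3 to 12 N, more if pressed down on the table.
- bottle: bystander, to be left alone: white bottle with a blue label and green cap, 60 mm across, 150 mm tall. Origin: middle of its underside
- jar: bystander, to be left alone: amber jar with a black cap, 64 mm across, 70 mm tall. Origin: middle of its underside
- beaker: bystander, to be left alone: empty glass beaker, 68 mm across, 85 mm tall. Origin: middle of its underside
- mount_a: bystander, to be left alone: black specimen mount, a cylinder 30 mm across and 20 mm tall. Origin: middle of its underside
- mount_b: bystander, to be left alone: green specimen mount, a cylinder 30 mm across and 20 mm tall. Origin: middle of its underside
- caliper: bystander, to be left alone: steel caliper, 200 mm long, lying on the table. Origin: middle of its underside
There are look-alikes about, which are no part of the job. Of the things like the tray, leave any that is brown or green; of the rest the larger one is meant.

How it is judged (in metres and radians):
On the way, in this order (a step that is already met when the one before it is completed fails the run):
1. the knob is turned and lifted out of the carrier, the carrier still down (z of knob in the frame of stand above 0.045 m and value of joint carrier below 0.0015 m), for 0.1 s.
2. the knob lies or stands in the tray, let go, the carrier still down on its seat (x of knob in the frame of tray between -0.08 and 0.08 m and y of knob in the frame of tray between -0.07 and 0.07 m and height (world z) of knob below 0.045 m and contact force between knob and tray above 0.3 N and contact force between knob and the fingers below 0.2 N and linear speed of knob below 0.03 m/s and value of joint carrier below 0.0015 m), for 0.2 s.
At the end, for the whole second after the job is handed in: Through the last second the carrier is still, 1.8 to 7 mm up, borne by the wedge (over 1.2 N) and not touched by the arm; the fingers hold or press the wedge (over 1 N), which lies flat on the table (under 4 mm, 0.09 rad); the knob rests in the tray, let go (value of joint carrier between 0.0018 and 0.007 m and velocity of joint carrier between -0.005 and 0.005 m/s and contact force between wedge and carrier above 1.2 N and contact force between wedge and the fingers above 1 N and contact force between each of the arm, the fingers and carrier below 0.5 N and height (world z) of wedge below 0.004 m and angle between wedge's own z axis and vertical below 0.09 rad and x of knob in the frame of tray between -0.08 and 0.08 m and y of knob in the frame of tray between -0.07 and 0.07 m and height (world z) of knob below 0.045 m and contact force between knob and tray above 0.3 N and contact force between knob and the fingers below 0.2 N and linear speed of knob below 0.03 m/s); the arm keeps its last pose, push and grip.
It fails at once if a bystander is moved by more than 20 mm (distance of any of bottle, jar, beaker, mount_a, mount_b, caliper from where it was at the start of the episode above 0.02 m).
It also fails if it takes over 72 s, if anything falls off the work surface, if the arm or the gripper's body presses on something with over 40 N, if the wrist force passes 120 N, or if a joint passes its speed limit or range.

## Working session

There is one attempt and no reset: what is moved stays moved. The work goes in short steps, Python scripts to look and compute and a tool call to move; the robot and the scene stay as the last step left them, time stands still between calls to the robot, and variables do not carry over. Pictures are saved under pics/ and viewed, about 8 in all and at most 12, crops included, and the job is handed in when it is done.

Besides the shell and the picture viewer there is one more tool, called after "Emit:" as name(argument=value, ...), one argument or row to a line, values as JSON. carry_out: Moves the arm, as the interface text tells. Its arguments: {"type":"object","properties":{"plan":{"type":"array","items":{"type":"array"}},"grip_force":{"type":"number"}},"required":["plan"]}

```bash
mkdir -p pics; cat > h.py <<'E'
import numpy as np, cv2
from plant import r
def cal(n):
    c=r.get_calibration(n); K=np.array(c['K']);R=cv2.Rodrigues(np.array(c['rvec'],float))[0];t=np.array(c['tvec'],float).ravel()
    return K,R,t
def ray(n,u,v,c=None):
    K,R,t=c or cal(n)
    x=(u-K[0,2])/K[0,0]; y=(v-K[1,2])/K[1,1]
    if n=='wrist':
        th=np.hypot(x,y); s=np.sin(th)/max(th,1e-9); d=np.array([x*s,y*s,np.cos(th)])
    else: d=np.array([x,y,1.])
    return -R.T@t, R.T@d
def on(n,u,v,z,c=None):
    o,d=ray(n,u,v,c); return (o+d*(z-o[2])/d[2])[:2]
def save(n,f): 
    im=r.capture(n); cv2.imwrite('pics/'+f,im[:,:,::-1]); return im
E
python3 - <<'E'
from h import *
for n in('scene','side','wrist'):
    c=cal(n); save(n,n+'0.png'); print(n,c[0].tolist(),-c[1].T@c[2],c[1][2])
print(r.get_state())
a=cv2.imread('pics/scene0.png');cv2.imwrite('pics/s0.png',a)
E
```

```text
scene [[362.9270130993659, 0.0, 317.09718522785226], [0.0, 362.9270130993659, 199.77711552336638], [0.0, 0.0, 1.0]] [ 1.18282001 -0.18178741  0.91683142] [-0.62493638  0.1303973  -0.76970843]
side [[416.6190355918777, 0.0, 324.55394265423354], [0.0, 416.6190355918777, 200.6165722216719], [0.0, 0.0, 1.0]] [-0.19421549  0.68221837  1.0347659 ] [ 0.49617133 -0.53606374 -0.68297121]
wrist [[309.70691628693146, 0.0, 317.95891224231923], [0.0, 309.70691628693146, 196.52389845223206], [0.0, 0.0, 1.0]] [ 0.11345031 -0.6700171   0.38374703] [ 0.25647799  0.07342299 -0.96375728]
{'time_s': 0.15, 'joints': array([-5.78065429e+01,  2.05815549e+01,  6.44487298e-01, -1.50588188e-02,
       -7.01370179e+01, -1.65063920e+01]), 'qd': array([-0.12923369, -0.12354696,  0.23796919,  0.14413202,  0.01151132,
        0.02257763]), 'joint_torque': array([ 4.17182682e-04, -5.83281398e+01,  2.93290311e+01,  7.00114623e+00,
        8.80504260e-03, -1.10551518e-04]), 'tcp_pos': array([ 0.18245276, -0.64970941,  0.40393137]), 'eef_rot': array([ 1.79924945e+02, -7.47661368e-03, -1.64318056e+02]), 'contact_force': array([-0.33987152, -0.768522  ,  0.14105509]), 'moment': array([-0.03184657, -0.00070183, -0.01818026]), 'gripper_width': 0.08783759123852432}
```

View pics/scene0.png

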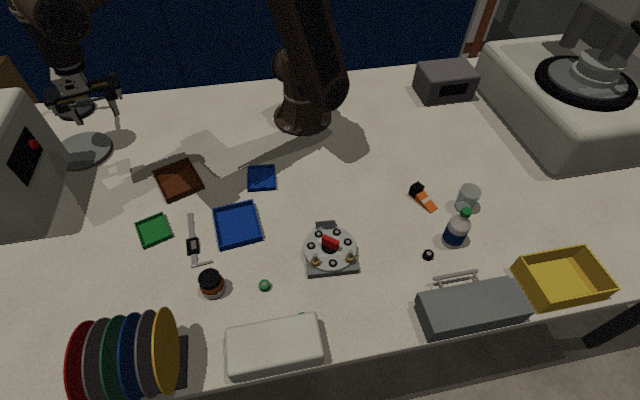

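View pics/side0.png

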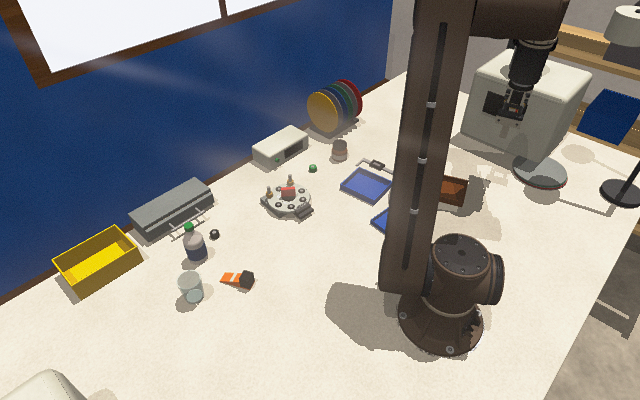

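Scene picture: knob (330,242) on the carrier, tongue towards the robot (325,225), wedge (423,198), and bystanders bottle (457,228), beaker (468,198), jar (211,283), mounts (428,255) and (264,285), caliper (193,240). Tray candidates are large blue (238,225), small blue (262,178), brown (178,180), green (154,230) and yellow (562,275). By the description I choose the large blue one. Red things: knob bar (330,242) and machine button (33,144); I choose the bar.

```bash
python3 - <<'E'
from h import *
im=cv2.imread('pics/scene0.png');hsv=cv2.cvtColor(im,cv2.COLOR_BGR2HSV)
c=cal('scene')
def comp(lo,hi,x0,y0,x1,y1,z,nm):
    m=cv2.inRange(hsv,lo,hi); q=np.zeros_like(m);q[y0:y1,x0:x1]=m[y0:y1,x0:x1]
    n,l,s,ce=cv2.connectedComponentsWithStats(q)
    i=1+s[1:,4].argmax(); ys,xs=np.where(l==i)
    P=np.array([on('scene',a,b,z,c) for a,b in zip(xs,ys)])
    rect=cv2.minAreaRect((P*1000).astype(np.float32))
    print(nm,ce[i],s[i],'rect mm',np.round(rect[0]),np.round(rect[1]),round(rect[2],1),'mean',P.mean(0)*1000)
    return P
comp((100,90,40),(130,255,255),205,190,275,260,.02,'tray')
comp((100,90,40),(130,255,255),240,160,282,195,.02,'tray small')
comp((0,150,60),(8,255,255),310,225,350,260,.072,'bar')
comp((5,150,90),(20,255,255),400,180,445,215,.015,'wedge orange')
comp((0,0,0),(180,255,45),400,175,428,203,.03,'wedge block')
comp((0,0,90),(180,60,255),300,225,362,272,.036,'disc')
for n,u,v,z in [('bottle',457,243,0),('beaker',467,210,0),('mount_a',428,258,0),('mount_b',264,288,0),('jar',212,293,0),('tonguefrontL',316,224,.026),('tongueR',336,222,.026)]: print(n,on('scene',u,v,z,c))
a=cv2.resize(im[170:290,300:490],None,fx=4,fy=4,interpolation=cv2.INTER_CUBIC);cv2.imwrite('pics/crop1.png',a)
E
```

```text
tray [236.38901472 224.7202718 ] [ 212  200   51   50 1766] rect mm [ 499. -289.] [167. 130.] 6.5 mean [ 502.68325622 -289.32250151]
tray small [260.90432099 177.53858025] [247 164  29  28 648] rect mm [ 320. -196.] [ 93. 121.] 83.3 mean [ 321.85472579 -196.77556761]
bar [329.352 241.472] [321 235  18  14 125] rect mm [649. -36.] [55. 28.] 48.1 mean [649.99647313 -35.01265088]
wedge orange [429.8019802  206.22772277] [423 200  14  13 101] rect mm [546. 318.] [39. 36.] 18.7 mean [546.01007871 318.39283779]
wedge block [415.36764706 189.01470588] [409 182  15  17 136] rect mm [480. 290.] [34. 69.] 38.2 mean [479.74750324 292.04976089]
disc [330.1496945  247.25203666] [ 300  225   62   47 1964] rect mm [646. -27.] [182. 153.] 78.8 mean [645.63795737 -30.38169252]
bottle [0.6840616  0.35147413]
beaker [0.57326796 0.43828256]
mount_a [0.71570942 0.24605259]
mount_b [ 0.71712027 -0.23040527]
jar [ 0.70438046 -0.36958411]
tonguefrontL [ 0.55212122 -0.05289897]
tongueR [0.55653165 0.00813651]
```

View pics/crop1.png

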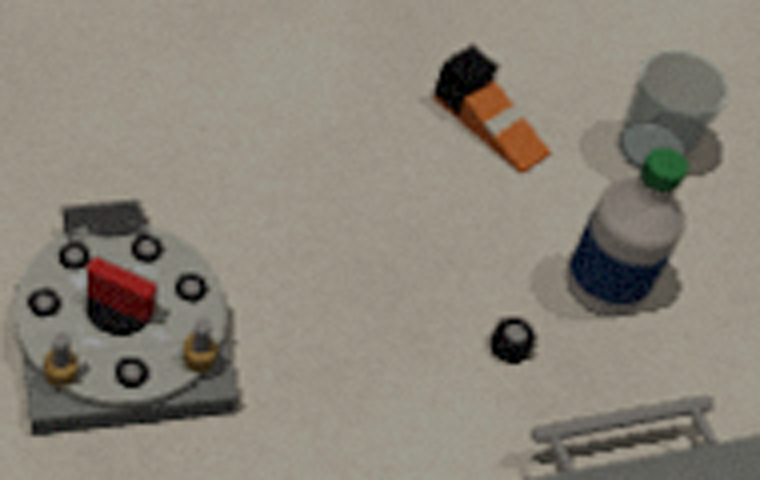

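Crop: red bar at crop (120,290) on the carrier, tongue at (105,215), bar ccw of stand x; wedge block (465,78), band (503,122), thin end (530,160). The choice is confirmed. Moving over the knob.

Emit:
carry_out(
  plan=[
    [[-0.0256,0.0195,0],[0,0,0],0],
    [[-0.0256,0.0195,0],[0,0,0],0],
    [[-0.0256,0.0195,0],[0,0,0],0],
    [[-0.0256,0.0195,0],[0,0,0],0],
    [[-0.0256,0.0195,0],[0,0,0],0],
    [[-0.0256,0.0195,0],[0,0,0],0],
    [[-0.0256,0.0195,0],[0,0,0],0],
    [[-0.0256,0.0195,0],[0,0,0],0],
    [[-0.0256,0.0195,0],[0,0,0],0],
    [[-0.0256,0.0195,0],[0,0,0],0],
    [[-0.0256,0.0195,0],[0,0,0],0],
    [[-0.0256,0.0195,0],[0,0,0],0],
  ],
)

```text
time_s: 1.15
tcp_pos: [0.4156, -0.34, 0.4046]
eef_rot: [180.0, 0.0, -164.3]
contact_force: [-0.0, -0.2, 0.4]
gripper_width: 0.0875
```

Emit:
carry_out(
  plan=[
    [[-0.0256,0.0195,0],[0,0,0],0],
    [[-0.0256,0.0195,0],[0,0,0],0],
    [[-0.0256,0.0195,0],[0,0,0],0],
    [[-0.0256,0.0195,0],[0,0,0],0],
    [[-0.0256,0.0195,0],[0,0,0],0],
    [[-0.0256,0.0195,0],[0,0,0],0],
    [[-0.0256,0.0195,0],[0,0,0],0],
    [[-0.0256,0.0195,0],[0,0,0],0],
    [[-0.0256,0.0195,0],[0,0,0],0],
    [[-0.0256,0.0195,0],[0,0,0],0],
    [[-0.0256,0.0195,0],[0,0,0],0],
    [[-0.0256,0.0195,0],[0,0,0],0],
  ],
)

```text
time_s: 2.15
tcp_pos: [0.6481, -0.0317, 0.4044]
eef_rot: [180.0, -0.0, -164.3]
contact_force: [-0.5, -0.4, -0.2]
gripper_width: 0.0875
```

```bash
cat >> h.py <<'E'
def tool(dw):  # world vector -> tool axes
    from scipy.spatial.transform import Rotation as Ro
    s=r.get_state(); return Ro.from_euler('xyz',s['eef_rot'],degrees=True).as_matrix().T@np.array(dw)
def shapes(im,c,lo,hi,z,amin=60):
    hsv=cv2.cvtColor(im,cv2.COLOR_RGB2HSV); m=cv2.inRange(hsv,lo,hi)
    for k in cv2.findContours(m,cv2.RETR_EXTERNAL,cv2.CHAIN_APPROX_NONE)[0]:
        if cv2.contourArea(k)>amin:
            P=np.array([on('wrist',u,v,z,c) for u,v in k[:,0]])*1000
            q=cv2.minAreaRect(P.astype(np.float32)); b=cv2.boxPoints(q)
            e=[b[1]-b[0],b[2]-b[1]]; e=max(e,key=np.linalg.norm)
            print('px',k[:,0].mean(0).round(),'area',cv2.contourArea(k),'ctr',np.round(q[0],1),'size',np.round(q[1],1),'long dir',round(np.degrees(np.arctan2(e[1],e[0]))%180,1))
E
python3 - <<'E'
from h import *
s=r.get_state();print(s['time_s'],s['tcp_pos'],s['eef_rot'],s['joints'])
c=cal('wrist');im=save('wrist','w1.png')
shapes(im,c,(0,150,60),(8,255,255),.076)
shapes(im,c,(100,90,40),(130,255,255),.02,300)
E
```

```text
2.15 [ 0.64812316 -0.03168498  0.40444054] [ 1.79992525e+02 -2.01692112e-02 -1.64307201e+02] [ 1.43911554e+01  1.81278803e+01 -2.87143921e+00 -7.51247933e-03
 -6.90210145e+01 -8.86956664e+01]
px [ 23. 362.] area 3793.0 ctr [1610.1 -798. ] size [287.6 997.5] long dir 152.2
px [160.  34.] area 5769.5 ctr [ 524.1 -283.3] size [ 98.1 135.7] long dir 94.0
```

View pics/w1.png

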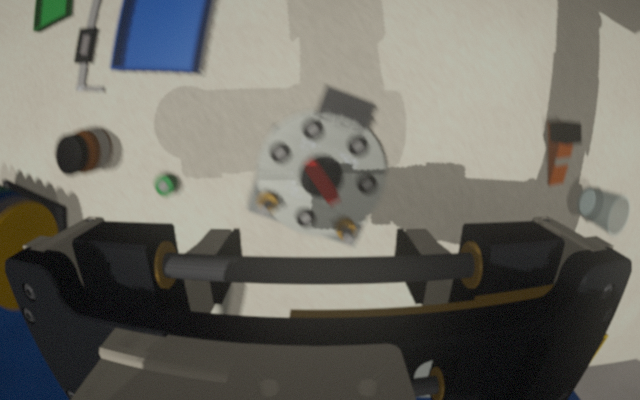

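Wrist view: bar at (323,180) on the carrier, tongue at (348,105), columns at (270,198) and (347,228), wedge at (563,150). The tray is cut off at the top. Measuring these.

```bash
python3 - <<'E'
from h import *
c=cal('wrist')
im=cv2.imread('pics/w1.png')[:,:,::-1].copy()
# upsample region for masks
hsv=cv2.cvtColor(im,cv2.COLOR_RGB2HSV)
print(hsv[180,323],hsv[165,560],hsv[160,562],hsv[105,348])
sub=im.copy(); sub[240:]=128; sub[:,:230]=128; sub[:,400:]=128
for lo,hi in [((0,110,50),(10,255,255)),((170,110,50),(180,255,255))]: shapes(sub,c,lo,hi,.076,30)
print('tongue dark'); shapes(sub,c,(0,0,0),(180,80,85),.026,100)
w=im.copy(); w[:,:500]=128; w[220:]=128
print('orange');shapes(w,c,(3,150,90),(16,255,255),.012,20)
print('block');shapes(w,c,(0,0,0),(180,120,60),.03,60)
# stand symmetric points: tongue front corners z=.026, column tops z=.08
for n,u,v,z in [('tF1',327,86,.026),('tF2',376,104,.026),('colA',267,192,.08),('colB',348,222,.08),('thin1',549,184,.004),('thin2',568,185,.004)]: print(n,on('wrist',u,v,z,c)*1000)
# enlarged crop
a=cv2.resize(im[70:250,230:400],None,fx=3.3,fy=3.3,interpolation=cv2.INTER_CUBIC)
b=cv2.resize(im[100:250,520:640],None,fx=3.96,fy=3.96,interpolation=cv2.INTER_CUBIC)[:594]
a=a[:594]; cv2.imwrite('pics/crop2.png',cv2.resize(np.hstack([a,b[:, :235]]),None,fx=1,fy=1)[:,:,::-1]); print(a.shape,b.shape)
E
```

```text
[  3 123  93] [ 12  96 122] [ 18  44 117] [23 13 78]
px [321. 181.] area 546.5 ctr [647.7 -26.4] size [45.8 14.9] long dir 49.2
tongue dark
px [366. 182.] area 322.0 ctr [644.5  30.1] size [27.  24.4] long dir 16.3
px [310. 185.] area 198.5 ctr [668.3 -34.5] size [39.8 11.9] long dir 49.6
px [332. 170.] area 419.5 ctr [641.  -12.7] size [44.2 20.9] long dir 49.2
px [347. 107.] area 804.0 ctr [565.8 -17.1] size [54.6 24.9] long dir 82.8
orange
px [557. 174.] area 135.0 ctr [547.4 324.6] size [21.7 33.6] long dir 112.1
px [563. 150.] area 77.0 ctr [509.2 322. ] size [18.2 25.8] long dir 97.5
block
px [565. 132.] area 421.0 ctr [486.7 297.1] size [25.  64.3] long dir 112.0
tF1 [549.65885992 -46.96599244]
tF2 [553.18085886  12.78060366]
colA [672.81133215 -76.95489849]
colB [681.33806545  12.26874913]
thin1 [566.37050846 320.51141962]
thin2 [554.29232151 366.08299694]
(594, 561, 3) (594, 475, 3)
```

View pics/crop2.png

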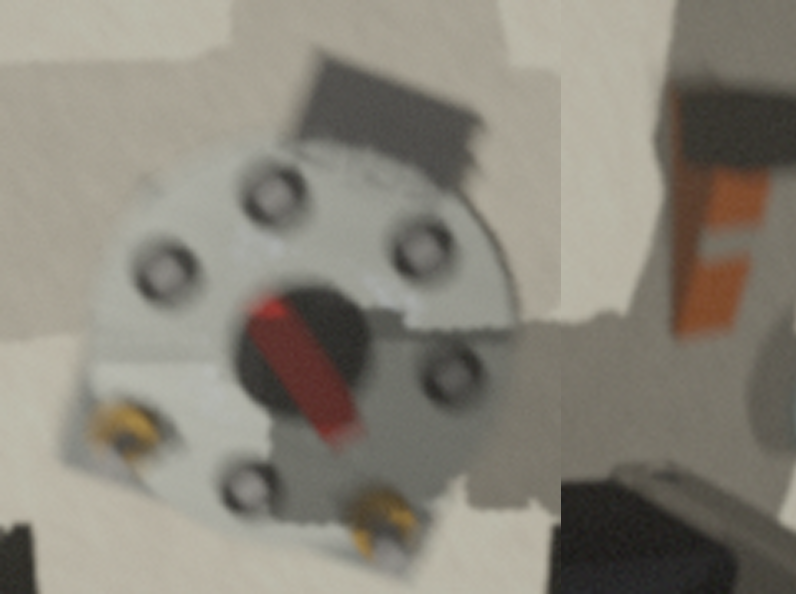

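Crop: bar runs from (265,300) to (340,440), tongue front edge from (318,50) to (485,122), wedge at right. Two pictures put the bar at about 49° with the stand at about -4.5°, more than the stated 20–35°, so I'll look closer on the way down.

Emit:
carry_out(
  plan=[
    [[-0.0026,0.0055,0.02],[0,0,0],0],
    [[0,0,0.03],[0,0,-5],0],
    [[0,0,0.03],[0,0,-5],0],
    [[0,0,0.03],[0,0,-5],0],
    [[0,0,0],[0,0,-5],120],
    [[0,0,0],[0,0,0],120],
    [[0,0,0],[0,0,0],120],
  ],
)

```text
time_s: 2.78
tcp_pos: [0.6487, -0.0272, 0.2947]
eef_rot: [-180.0, -0.0, -144.5]
contact_force: [0.2, 0.0, 0.4]
gripper_width: 0.0729
```

```bash
python3 - <<'E'
from h import *
s=r.get_state();print(s['time_s'],s['tcp_pos'],s['eef_rot'],s['joints'],s['gripper_width'])
c=cal('wrist');im=save('wrist','w2.png')
sub=im.copy(); sub[:,:200]=128; sub[:,460:]=128
for lo,hi in [((0,110,40),(10,255,255)),((170,110,40),(180,255,255))]: shapes(sub,c,lo,hi,.076,60)
E
```

```text
2.7833 [ 0.64874982 -0.02715336  0.29466251] [-1.79986463e+02 -2.23320842e-02 -1.44451000e+02] [ 1.47906599e+01  2.30095638e+01 -1.08057856e+01  2.47579344e-02
 -5.62007375e+01 -6.92554330e+01] 0.07290093432541835
px [316. 206.] area 1546.0 ctr [641.9 -34.7] size [53.5 15.7] long dir 50.1
```

View pics/w2.png

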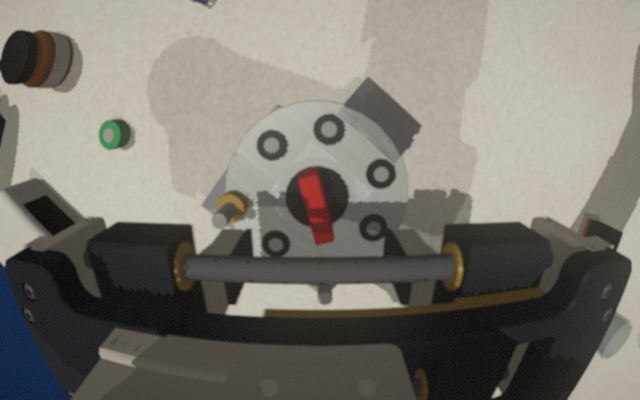

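Sharp picture now (the previous one was blurred by motion): bar from (300,172) to (332,243), tongue front corners at (368,78) and (420,125), columns at (228,210) and (325,290).

```bash
python3 - <<'E'
from h import *
c=cal('wrist'); print(r.get_state()['tcp_pos'])
f=lambda u,v,z:np.round(on('wrist',u,v,z,c)*1000,1)
a,b=f(368,78,.026),f(420,125,.026); print('tongue',a,b,(a+b)/2,'xdir',np.degrees(np.arctan2(-(b-a)[0],(b-a)[1])))
for n,u,v,z in [('flange',317,195,.042),('colA',222,217,.08),('colB',325,298,.08),('disc L',227,183,.036),('disc R',408,183,.036),('disc top',317,100,.036)]: print(n,f(u,v,z))
im=cv2.imread('pics/w2.png');g=cv2.cvtColor(im,cv2.COLOR_BGR2GRAY)
m=(cv2.inRange(cv2.cvtColor(im,cv2.COLOR_BGR2HSV),(0,110,40),(10,255,255)))
m[:, :200]=0;m[:,460:]=0
k=max(cv2.findContours(m,0,1)[0],key=cv2.contourArea)
print(cv2.boxPoints(cv2.minAreaRect(k)).tolist())
for p in cv2.approxPolyDP(k,3,True)[:,0]: print(p,f(*p,.076))
# flange dark mask
d=(g<45).astype(np.uint8)*255; d[:,:280]=0;d[:,360:]=0;d[:150]=0;d[235:]=0
k=np.vstack([q for q in cv2.findContours(d|m,0,1)[0] if cv2.contourArea(q)>300]); 
ys,xs=np.where(d>0); print('dark bbox',xs.min(),xs.max(),ys.min(),ys.max())
E
```

```text
[ 0.64892361 -0.02712729  0.29540631]
tongue [544.2 -54.1] [548.2   3.4] [546.2  -25.35] xdir -3.9793824526782045
flange [643.  -33.6]
colA [685.4 -83.8]
colB [696.2  11.8]
disc L [678.7 -98.4]
disc R [593.   21.8]
disc top [583.3 -76.1]
[[294.2358703613281, 172.4139404296875], [316.7878112792969, 166.09939575195312], [337.2685241699219, 239.24478149414062], [314.7165832519531, 245.559326171875]]
[310 168] [623.1 -53.2]
[300 173] [629.6 -56.6]
[298 185] [637.1 -53.1]
[318 244] [664.  -17.6]
[332 240] [655.9 -11.4]
[331 218] [643.1 -21.7]
[317 169] [621.  -49.1]
dark bbox 280 346 173 234
```

```bash
python3 - <<'E'
import cv2
im=cv2.imread('pics/w2.png')[150:260,265:375]
cv2.imwrite('pics/crop3.png',cv2.resize(im,None,fx=5,fy=5,interpolation=cv2.INTER_CUBIC))
E
```

```text
(no output)
```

View pics/crop3.png

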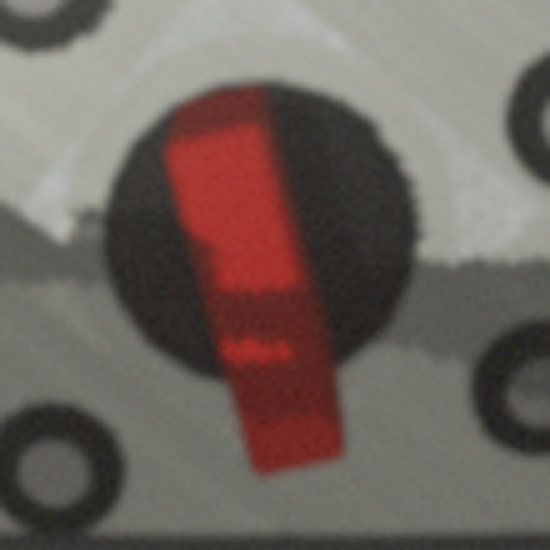

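The bar's top face is clear: corners at crop (165,150), (265,122), (262,475), (345,450). That gives a centre near (0.644,-0.033) and the bar at about 51° in the world. Going down to grasp.

Emit:
carry_out(
  plan=[
    [[0.0069,-0.0019,0],[0,0,0],125],
    [[0,0,0],[0,0,-5.2],125],
    [[0,0,0],[0,0,-5.2],125],
    [[0,0,0],[0,0,-5.1],125],
    [[0,0,0],[0,0,0],125],
    [[0,0,0.02],[0,0,0],125],
    [[0,0,0.02],[0,0,0],125],
    [[0,0,0.016],[0,0,0],125],
    [[0,0,0.012],[0,0,0],125],
    [[0,0,0],[0,0,0],125],
    [[0,0,0],[0,0,0],125],
  ],
)

```text
time_s: 3.75
tcp_pos: [0.644, -0.0329, 0.2268]
eef_rot: [180.0, -0.0, -128.9]
contact_force: [0.1, -0.6, 0.9]
gripper_width: 0.0446
```

Emit:
carry_out(
  plan=[
    [[0,0,0],[0,0,0],255],
    [[0,0,0],[0,0,0],255],
    [[0,0,0],[0,0,0],255],
    [[0,0,0],[0,0,0],255],
    [[0,0,0],[0,0,0],255],
    [[0,0,0],[0,0,0],255],
    [[0,0,0],[0,0,0],255],
    [[0,0,0],[0,0,0],255],
  ],
  grip_force=25,
)

```text
time_s: 4.42
tcp_pos: [0.6441, -0.0327, 0.2271]
eef_rot: [-180.0, 0.0, -128.8]
contact_force: [-1.6, 0.6, 4.9]
gripper_width: 0.0136
```

```bash
python3 -c "
from h import *
s=r.get_state();print(s['time_s'],s['tcp_pos'],s['eef_rot'],s['contact_force'],s['moment'],s['gripper_width'])"
```

```text
4.4167 [ 0.64405715 -0.03266693  0.22709432] [-1.79981933e+02  1.47436302e-02 -1.28805301e+02] [-1.59815804  0.59590562  4.87760695] [0.30938365 0.5986742  0.02235141] 0.013625809407088983
```

Gripped on the 14 mm bar. Turning in stages and watching the torque.

Emit:
carry_out(
  plan=[
    [[0,0,0],[0,0,-3],255],
    [[0,0,0],[0,0,-3],255],
    [[0,0,0],[0,0,-3],255],
    [[0,0,0],[0,0,-3],255],
    [[0,0,0],[0,0,-3],255],
    [[0,0,0],[0,0,-3],255],
    [[0,0,0],[0,0,-3],255],
    [[0,0,0],[0,0,-3],255],
    [[0,0,0],[0,0,-3],255],
    [[0,0,0],[0,0,0],255],
  ],
)

```text
time_s: 5.25
tcp_pos: [0.6443, -0.0326, 0.2271]
eef_rot: [-179.9, 0.0, -101.7]
contact_force: [0.3, -0.1, 3.8]
gripper_width: 0.0139
```

```bash
python3 -c "
from h import *
s=r.get_state();print(s['time_s'],s['tcp_pos'],s['eef_rot'],s['contact_force'],s['moment'],s['gripper_width'])"
```

```text
5.25 [ 0.64432749 -0.03260015  0.22709728] [-1.79941729e+02  1.77074377e-02 -1.01664352e+02] [ 0.32835166 -0.09484236  3.77570573] [0.09025345 0.15536345 0.02740673] 0.01389808363113814
```

Bar is at about 78°, still turning freely. Continuing.

Emit:
carry_out(
  plan=[
    [[0,0,0],[0,0,-2],255],
    [[0,0,0],[0,0,-2],255],
    [[0,0,0],[0,0,-2],255],
    [[0,0,0],[0,0,-2],255],
    [[0,0,0],[0,0,0],255],
  ],
)

```text
time_s: 5.67
tcp_pos: [0.6443, -0.0326, 0.2271]
eef_rot: [-179.9, 0.0, -93.8]
contact_force: [-0.6, 0.5, 4.1]
gripper_width: 0.0139
```

```bash
python3 -c "
from h import *
s=r.get_state();print(s['time_s'],s['tcp_pos'],s['eef_rot'],s['contact_force'],s['moment'],s['gripper_width'])"
```

```text
5.6667 [ 0.64430732 -0.03263753  0.22709337] [-1.79944623e+02  5.39496919e-03 -9.38081260e+01] [-0.56288405  0.4976891   4.11236559] [0.19412973 0.11099893 0.02679393] 0.013866272506197265
```

Emit:
carry_out(
  plan=[
    [[0,0,0],[0,0,-2],255],
    [[0,0,0],[0,0,-2],255],
    [[0,0,0],[0,0,0],255],
  ],
)

```text
time_s: 5.92
tcp_pos: [0.6443, -0.0327, 0.2271]
eef_rot: [-179.9, -0.0, -89.8]
contact_force: [0.5, 0.0, 5.6]
gripper_width: 0.014
```

```bash
python3 -c "
from h import *
s=r.get_state();print(s['time_s'],s['tcp_pos'],s['eef_rot'],s['contact_force'],s['moment'],s['gripper_width'])"
```

```text
5.9167 [ 0.64429671 -0.03269481  0.22710174] [-1.79945311e+02 -1.32160509e-03 -8.98431642e+01] [0.46777299 0.03127639 5.56866079] [0.23446629 0.21451914 0.04768562] 0.013993810460533038
```

Emit:
carry_out(
  plan=[
    [[0,0,0],[0,0,-2],255],
    [[0,0,0],[0,0,-2],255],
    [[0,0,0],[0,0,0],255],
  ],
)

```text
time_s: 6.17
tcp_pos: [0.6441, -0.0328, 0.2271]
eef_rot: [-180.0, 0.0, -85.9]
contact_force: [-0.2, 1.1, 6.6]
gripper_width: 0.0141
```

```bash
python3 -c "
from h import *
s=r.get_state();print(s['time_s'],s['tcp_pos'],s['eef_rot'],s['contact_force'],s['moment'],s['gripper_width'])
save('wrist','w3.png')"
```

```text
6.1667 [ 0.644083   -0.0327875   0.22709726] [-1.79968267e+02  3.01987588e-03 -8.59044110e+01] [-0.20005023  1.13553165  6.62799181] [ 0.18456673  0.38475459 -0.45025885] 0.014115290508972303
```

View pics/w3.png

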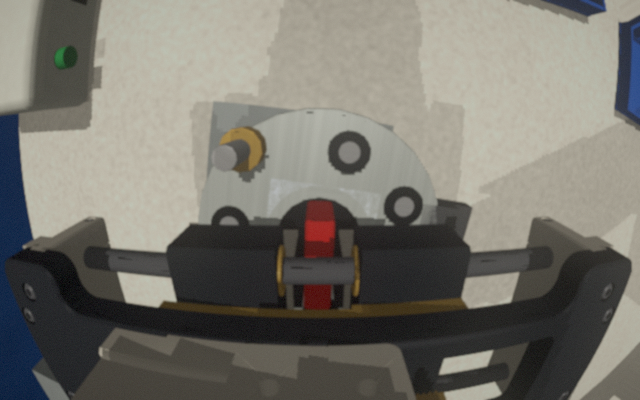

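The torque rose to 0.45 N m, so the stop is reached; the picture shows the bar at (320,250) held between the pads. Backing off 1.5° and lifting.

Emit:
carry_out(
  plan=[
    [[0,0,0],[0,0,1.5],255],
    [[0,0,-0.002],[0,0,0],255],
    [[0,0,-0.004],[0,0,0],255],
    [[0,0,-0.004],[0,0,0],255],
    [[0,0,-0.004],[0,0,0],255],
    [[0,0,0],[0,0,0],255],
  ],
)

```text
time_s: 6.72
tcp_pos: [0.644, -0.0328, 0.2416]
eef_rot: [-180.0, -0.0, -87.3]
contact_force: [1.0, -0.1, -0.7]
gripper_width: 0.0133
```

```bash
python3 -c "
from h import *
s=r.get_state();print(s['time_s'],s['tcp_pos'],s['eef_rot'],s['contact_force'],s['moment'],s['gripper_width'])"
```

```text
6.7167 [ 0.64395659 -0.03277149  0.24163421] [-1.79984771e+02 -7.21348531e-03 -8.73118899e+01] [ 0.99401285 -0.05191175 -0.71524679] [ 0.02664616  0.01437241 -0.06572759] 0.013324901534923047
```

The knob came up with no resistance (the force is only its own weight). Lifting clear and carrying it to the tray.

Emit:
carry_out(
  plan=[
    [[0,0,-0.02],[0,0,0],255],
    [[0,0,-0.03],[0,0,0],255],
    [[0,0,-0.03],[0,0,0],255],
    [[0,0,-0.03],[0,0,0],255],
    [[0,0,0],[0,0,0],255],
    [[0,0,0],[0,0,0],255],
  ],
)

```text
time_s: 7.22
tcp_pos: [0.6441, -0.0327, 0.3531]
eef_rot: [-179.8, 0.0, -87.3]
contact_force: [-1.1, 0.4, -2.1]
gripper_width: 0.0139
```

Emit:
carry_out(
  plan=[
    [[0.0248,0.0159,0],[0,0,0],255],
    [[0.0248,0.0159,0],[0,0,0],255],
    [[0.0248,0.0159,0],[0,0,0],255],
    [[0.0248,0.0159,0],[0,0,0],255],
    [[0.0248,0.0159,0],[0,0,0],255],
    [[0.0248,0.0159,0],[0,0,0],255],
    [[0.0248,0.0159,0],[0,0,0],255],
    [[0.0248,0.0159,0],[0,0,0],255],
    [[0.0248,0.0159,0],[0,0,0],255],
    [[0.0248,0.0159,0],[0,0,0],255],
    [[0,0,0],[0,0,0],255],
    [[0,0,0],[0,0,0],255],
  ],
)

```text
time_s: 8.22
tcp_pos: [0.4954, -0.2889, 0.3495]
eef_rot: [179.9, 0.0, -87.5]
contact_force: [0.4, 1.3, -0.6]
gripper_width: 0.014
```

```bash
python3 - <<'E'
from h import *
s=r.get_state();print(s['time_s'],s['tcp_pos'],s['eef_rot'],s['contact_force'],s['gripper_width'])
c=cal('wrist');im=save('wrist','w4.png'); save('scene','s4.png')
sub=im.copy();sub[250:]=128
shapes(sub,c,(100,90,40),(130,255,255),.026,800)
E
```

```text
8.2167 [ 0.49539618 -0.28893689  0.34950135] [ 1.79876155e+02  4.88157498e-02 -8.74750109e+01] [ 0.37463821  1.34766819 -0.59771881] 0.013970061907827505
px [482. 236.] area 902.5 ctr [ 307.7 -234.9] size [29.2 89.4] long dir 174.6
px [318. 170.] area 13375.5 ctr [ 496.9 -298.2] size [147.3 113. ] long dir 6.3
px [ 11. 110.] area 1789.5 ctr [ 948.4 -388.9] size [123.   77.1] long dir 87.1
```

View pics/w4.png

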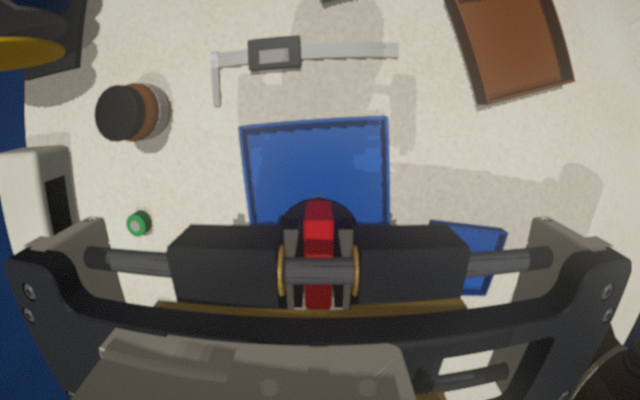

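The knob is held over the large blue tray (far corners (242,126) and (388,118)); the tray centre is about (0.497,-0.290), so it is well centred. Lowering.

Emit:
carry_out(
  plan=[
    [[0,0,0.03],[0,0,0],255],
    [[0,0,0.03],[0,0,0],255],
    [[0,0,0.025],[0,0,0],255],
    [[0,0,0.02],[0,0,0],255],
    [[0,0,0.01],[0,0,0],255],
    [[0,0,0.006],[0,0,0],255],
    [[0,0,0],[0,0,0],255],
    [[0,0,0.001],[0,0,0],255],
    [[0,0,0],[0,0,0],255],
  ],
)

```text
time_s: 9.07
tcp_pos: [0.4975, -0.2879, 0.2298]
eef_rot: [-179.9, -0.0, -87.3]
contact_force: [1.0, -0.3, -1.8]
gripper_width: 0.0142
```

Emit:
carry_out(
  plan=[
    [[0,0,0.0015],[0,0,0],255],
    [[0,0,0.0015],[0,0,0],255],
    [[0,0,0.001],[0,0,0],255],
    [[0,0,0],[0,0,0],255],
    [[0,0,0],[0,0,0],255],
  ],
)

```text
time_s: 9.48
tcp_pos: [0.4969, -0.288, 0.2251]
eef_rot: [-180.0, -0.0, -87.3]
contact_force: [-0.5, -0.5, 2.2]
gripper_width: 0.0137
```

Touching the floor (force +2.2 N). Releasing and rising.

Emit:
carry_out(
  plan=[
    [[0,0,0],[0,0,0],120],
    [[0,0,0],[0,0,0],120],
    [[0,0,0],[0,0,0],120],
    [[0,0,0],[0,0,0],120],
    [[0,0,0],[0,0,0],120],
    [[0,0,0],[0,0,0],120],
    [[0,0,-0.02],[0,0,0],120],
    [[0,0,-0.03],[0,0,0],120],
    [[0,0,-0.03],[0,0,0],120],
    [[0,0,-0.03],[0,0,0],120],
    [[0,0,-0.03],[0,0,0],120],
    [[0,0,-0.03],[0,0,0],120],
  ],
)

```text
time_s: 10.48
tcp_pos: [0.4964, -0.2878, 0.3962]
eef_rot: [-180.0, 0.0, -87.3]
contact_force: [0.3, -0.0, -0.4]
gripper_width: 0.0465
```

```bash
python3 - <<'E'
from h import *
s=r.get_state();print(s['time_s'],s['tcp_pos'],s['eef_rot'],s['gripper_width'])
im=r.capture('scene'); hsv=cv2.cvtColor(im,cv2.COLOR_RGB2HSV)
m=cv2.inRange(hsv,(0,140,50),(8,255,255));m[:190]=0;m[270:]=0;m[:,:205]=0;m[:,360:]=0
ys,xs=np.where(m);c=cal('scene');print(len(xs),xs.mean(),ys.mean(),on('scene',xs.mean(),ys.mean(),.065,c))
E
```

```text
10.4833 [ 0.49642439 -0.28784909  0.39624316] [-1.79996811e+02  2.83921841e-03 -8.73169830e+01] 0.04651227360874101
109 234.55045871559633 215.06422018348624 [ 0.50167215 -0.28728366]
```

The knob stands in the tray at about (0.50,-0.287). Now to the wedge (roughly x 0.48, y 0.29, yaw 22°).

Emit:
carry_out(
  plan=[
    [[-0.0341,-0.0008,0],[0,0,0],120],
    [[-0.0341,-0.0008,0],[0,0,0],120],
    [[-0.0341,-0.0008,0],[0,0,0],120],
    [[-0.0341,-0.0008,0],[0,0,0],120],
    [[-0.0341,-0.0008,0],[0,0,0],120],
    [[-0.0341,-0.0008,0],[0,0,0],120],
    [[-0.0341,-0.0008,0],[0,0,0],120],
    [[-0.0341,-0.0008,0],[0,0,0],120],
    [[-0.0341,-0.0008,0],[0,0,0],120],
    [[-0.0341,-0.0008,0],[0,0,0],120],
    [[-0.0341,-0.0008,0],[0,0,0],120],
    [[-0.0341,-0.0008,0],[0,0,0],120],
  ],
)

```text
time_s: 11.53
tcp_pos: [0.4867, 0.1229, 0.3947]
eef_rot: [-180.0, 0.0, -87.3]
contact_force: [0.6, -0.2, -0.4]
gripper_width: 0.0462
```

Emit:
carry_out(
  plan=[
    [[-0.0341,-0.0008,0],[0,0,0],0],
    [[-0.0341,-0.0008,0],[0,0,0],0],
    [[-0.0341,-0.0008,0],[0,0,0],0],
    [[-0.0341,-0.0008,0],[0,0,0],0],
    [[-0.0341,-0.0008,0],[0,0,0],0],
    [[0,0,0],[0,0,-6.8],0],
    [[0,0,0],[0,0,-6.8],0],
    [[0,0,0],[0,0,-6.8],0],
    [[0,0,0],[0,0,-6.8],0],
    [[0,0,0],[0,0,-6.8],0],
    [[0,0,0],[0,0,-6.8],0],
    [[0,0,0],[0,0,-6.8],0],
  ],
)

```text
time_s: 12.53
tcp_pos: [0.4831, 0.2918, 0.3944]
eef_rot: [180.0, 0.0, -39.4]
contact_force: [-0.1, -0.1, -0.4]
gripper_width: 0.0876
```

Emit:
carry_out(
  plan=[
    [[0,0,0],[0,0,-6.8],0],
    [[0,0,0],[0,0,-6.8],0],
    [[0,0,0],[0,0,-6.8],0],
    [[0,0,0],[0,0,-6.8],0],
    [[0,0,0],[0,0,-6.8],0],
    [[0,0,0],[0,0,-6.8],0],
    [[0,0,0],[0,0,-6.8],0],
    [[0,0,0],[0,0,-6.8],0],
    [[0,0,0],[0,0,-6.8],0],
    [[0,0,0],[0,0,0],0],
    [[0,0,0],[0,0,0],0],
    [[0,0,0],[0,0,0],0],
  ],
)

```text
time_s: 13.53
tcp_pos: [0.4832, 0.2918, 0.3946]
eef_rot: [180.0, 0.0, 21.3]
contact_force: [-0.4, 0.0, -0.1]
gripper_width: 0.0879
```

```bash
python3 - <<'E'
from h import *
s=r.get_state();print(s['time_s'],s['tcp_pos'],s['eef_rot'],s['joints'],s['gripper_width'])
c=cal('wrist');print(-c[1].T@c[2]);im=save('wrist','w5.png')
sub=im.copy();sub[250:]=128
shapes(sub,c,(3,150,70),(18,255,255),.013,80)
shapes(sub,c,(0,0,0),(180,255,45),.045,150)
E
```

```text
13.5333 [0.48316095 0.29175555 0.39457641] [1.79998269e+02 4.70737624e-03 2.12602575e+01] [ 5.09911741e+01  1.05886776e+01 -1.43717479e+01 -9.17230477e-04
 -6.50445206e+01  6.02694705e+01] 0.08788759171402889
[0.55011406 0.31683308 0.37444851]
px [312. 155.] area 484.0 ctr [501.7 305.4] size [24.3 31.8] long dir 115.6
px [310. 118.] area 642.0 ctr [540.8 322.8] size [30.9 30.3] long dir 23.9
px [516. 238.] area 1306.0 ctr [516.2  -4. ] size [ 39.3 171.1] long dir 106.9
px [126. 237.] area 2209.5 ctr [314.  522.4] size [ 42.2 195.6] long dir 115.5
```

View pics/w5.png

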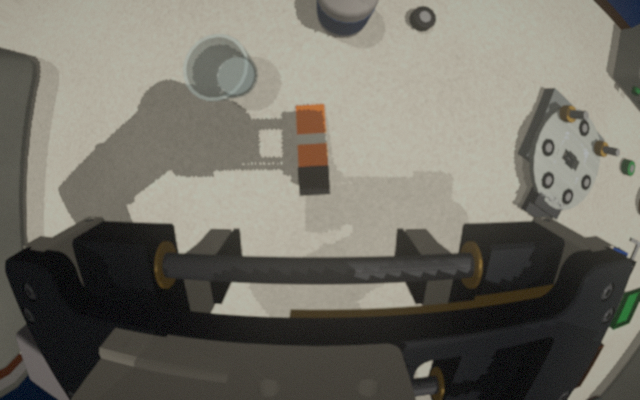

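Wedge seen at thin end (311,104), band (312,138), block (315,180). The carrier slot at (572,158) is empty.

```bash
python3 - <<'E'
from h import *
c=cal('wrist');im=cv2.imread('pics/w5.png')
g=cv2.cvtColor(im,cv2.COLOR_BGR2GRAY)
print(g[150:200:3,315]); print(g[180,290:340:2])
f=lambda u,v,z:on('wrist',u,v,z,c)*1000
t=(f(297,104,.004)+f(325,104,.004))/2; k=(f(302,194,.045)+f(329,193,.045))/2; b=f(312.5,138,.018)
print('thin',t,'back',k,'band',b,'len',np.linalg.norm(t-k),'yaw',np.degrees(np.arctan2(*(t-k)[::-1])))
for l,rr,z in [((297,104),(325,104),.004),((302,194),(329,193),.045)]:
    w=f(*rr,z)-f(*l,z); print(np.linalg.norm(w),np.degrees(np.arctan2(w[1],w[0]))+90)
print('blockctr',k+ (t-k)*.15)
E
```

```text
[ 91  93  92  90  90  78  54  57  53  56  54  50  53  59  62 129 156]
[153 117 117 116  83  57  55  54  55  52  58  55  56  52  54  56  56  57
  56  79 146 159 158 157 157]
thin [557.2211462  328.50005439] back [467.44092976 287.65246395] band [520.93998214 312.28190643] len 98.63575877531787 yaw 24.4642619183818
33.05078831332985 21.008225970249526
29.767388756841274 23.456607820250355
blockctr [480.90796223 293.77960251]
```

Emit:
carry_out(
  plan=[
    [[-0.0013,-0.0027,0.02],[0,0,-2.5],0],
    [[0,0,0.03],[0,0,0],0],
    [[0,0,0.03],[0,0,0],0],
    [[0,0,0.03],[0,0,0],0],
    [[0,0,0.03],[0,0,0],0],
    [[0,0,0.03],[0,0,0],0],
    [[0,0,0.022],[0,0,0],0],
    [[0,0,0.013],[0,0,0],0],
    [[0,0,0],[0,0,0],0],
    [[0,0,0],[0,0,0],0],
  ],
)

```text
time_s: 14.42
tcp_pos: [0.481, 0.2938, 0.1893]
eef_rot: [179.9, 0.1, 23.9]
contact_force: [0.1, 0.3, 0.5]
gripper_width: 0.0874
```

Emit:
carry_out(
  plan=[
    [[0,0,0],[0,0,0],255],
    [[0,0,0],[0,0,0],255],
    [[0,0,0],[0,0,0],255],
    [[0,0,0],[0,0,0],255],
    [[0,0,0],[0,0,0],255],
    [[0,0,0],[0,0,0],255],
    [[0,0,0],[0,0,0],255],
    [[0,0,0],[0,0,0],255],
    [[0,0,0],[0,0,0],255],
  ],
  grip_force=30,
)

```text
time_s: 15.17
tcp_pos: [0.481, 0.2939, 0.1897]
eef_rot: [-180.0, -0.0, 24.0]
contact_force: [0.8, -0.1, 1.2]
gripper_width: 0.0342
```

```bash
python3 - <<'E'
from h import *
s=r.get_state();print(s['time_s'],s['tcp_pos'],s['eef_rot'],s['contact_force'],s['moment'],s['gripper_width'])
c=cal('wrist');im=save('wrist','w6.png')
print(-c[1].T@c[2])
sub=im.copy();sub[250:]=128
shapes(sub,c,(3,130,60),(18,255,255),.013,80)
E
```

```text
15.1667 [0.48101421 0.29387261 0.18969114] [-1.79996978e+02 -5.26555035e-03  2.39872226e+01] [ 0.75194344 -0.10197086  1.23870695] [-0.2039171   0.18020531  0.02609043] 0.03417285643637344
[0.54663393 0.3220934  0.16961904]
px [317. 208.] area 3454.5 ctr [500.8 302.7] size [29.3 38.2] long dir 115.3
px [314. 124.] area 4117.5 ctr [541.2 321.5] size [33.3 34.2] long dir 115.3
```

View pics/w6.png

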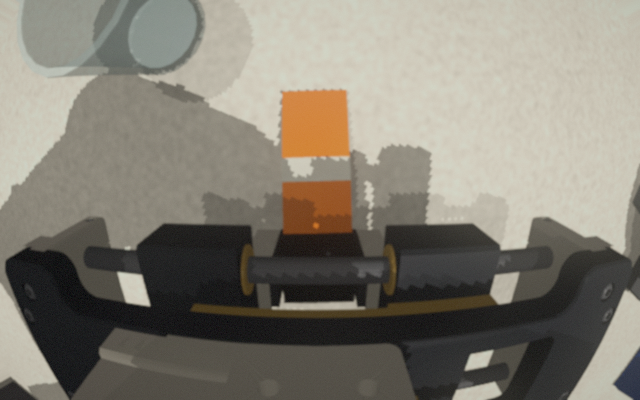

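Wedge gripped at 34.2 mm, thin end at (314,91), band at (316,168), aligned with the tool. Turning it to the stand's direction and sliding to a start point in front of the tongue.

Emit:
carry_out(
  plan=[
    [[0,0,0],[0,0,5.7],255],
    [[0,0,0],[0,0,5.7],255],
    [[0,0,0],[0,0,5.7],255],
    [[0,0,0],[0,0,5.7],255],
    [[0,0,0],[0,0,5.7],255],
    [[0,0,0],[0,0,0],255],
  ],
)

```text
time_s: 15.72
tcp_pos: [0.481, 0.2939, 0.1897]
eef_rot: [-180.0, -0.0, -4.8]
contact_force: [-0.1, -0.7, 1.3]
gripper_width: 0.0342
```

Emit:
carry_out(
  plan=[
    [[-0.0008,0.0156,0],[0,0,0],255],
    [[-0.0008,0.0156,0],[0,0,0],255],
    [[-0.0008,0.0156,0],[0,0,0],255],
    [[-0.0008,0.0156,0],[0,0,0],255],
    [[-0.0008,0.0156,0],[0,0,0],255],
    [[-0.0008,0.0156,0],[0,0,0],255],
    [[-0.0008,0.0156,0],[0,0,0],255],
    [[-0.0008,0.0156,0],[0,0,0],255],
    [[-0.0008,0.0156,0],[0,0,0],255],
    [[-0.0008,0.0156,0],[0,0,0],255],
  ],
)

```text
time_s: 16.55
tcp_pos: [0.4604, 0.1373, 0.1897]
eef_rot: [180.0, 0.0, -4.5]
contact_force: [-0.3, 0.8, -0.5]
gripper_width: 0.0344
```

Emit:
carry_out(
  plan=[
    [[-0.0008,0.0156,0],[0,0,0],255],
    [[-0.0008,0.0156,0],[0,0,0],255],
    [[-0.0008,0.0156,0],[0,0,0],255],
    [[-0.0008,0.0156,0],[0,0,0],255],
    [[-0.0008,0.0156,0],[0,0,0],255],
    [[-0.0008,0.0156,0],[0,0,0],255],
    [[-0.0008,0.0156,0],[0,0,0],255],
    [[-0.0008,0.0156,0],[0,0,0],255],
    [[-0.0008,0.0156,0],[0,0,0],255],
    [[-0.0008,0.0156,0],[0,0,0],255],
    [[0,0,0],[0,0,0],255],
    [[0,0,0],[0,0,0],255],
  ],
)

```text
time_s: 17.55
tcp_pos: [0.44, -0.0172, 0.1897]
eef_rot: [180.0, 0.0, -4.6]
contact_force: [0.2, -0.7, 1.2]
gripper_width: 0.0341
```

```bash
python3 - <<'E'
from h import *
s=r.get_state();print(s['time_s'],s['tcp_pos'],s['eef_rot'],s['contact_force'],s['moment'],s['gripper_width'],s['joints'])
c=cal('wrist');im=save('wrist','w7.png')
sub=im.copy();sub[250:]=128
shapes(sub,c,(3,130,60),(18,255,255),.013,80)
E
```

```text
17.55 [ 0.44000584 -0.01720541  0.18966671] [ 1.79986977e+02  2.09745830e-02 -4.61613366e+00] [ 0.16302827 -0.65762265  1.21934472] [-0.3118754   0.20484083 -0.06714876] 0.034133937214810305 [ 2.35831093e+01  1.43417322e+01 -4.34012292e+01  2.93163595e-03
 -3.22816775e+01  6.17982806e+01]
px [317. 208.] area 3421.5 ctr [462. -19.] size [38.2 29.2] long dir 87.1
px [314. 124.] area 4118.0 ctr [506.4 -21.9] size [33.7 33. ] long dir 85.6
```

View pics/w7.png

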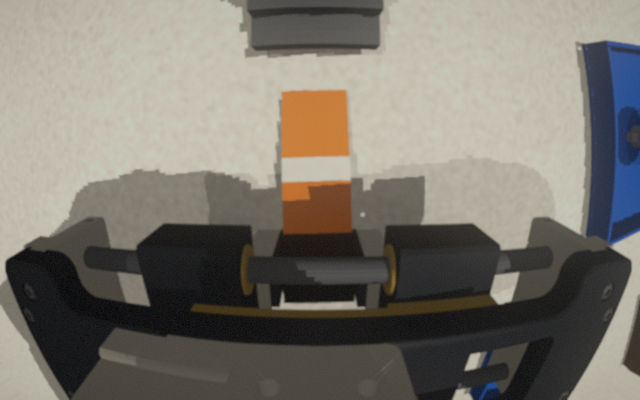

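Wedge thin end at (314,91), tongue front face just ahead (lower edge from (252,49) to (379,47), z 14 mm), well aligned. Working out the distance to push.

```bash
python3 - <<'E'
from h import *
c=cal('wrist');f=lambda u,v,z:on('wrist',u,v,z,c)*1000
p=r.get_state()['tcp_pos']*1000
def tl(q): return np.round(tool([*(q-p[:2]),0])[:2],1)
for n,q in [('tongue lowL',f(252,49,.014)),('lowR',f(379,47,.014)),('upL',f(248,12,.026)),('upR',f(382,10,.026)),('thin',f(314,90.5,.004)),('band far',f(316,157,.0159)),('band near',f(316,183,.0201)),('slope top',f(317,233,.0285))]: print(n,q.round(1),'tool',tl(q))
E
```

```text
tongue lowL [548.    6.9] tool [105.6 -32.1]
lowR [543.8 -56.6] tool [106.5  31.5]
upL [564.3   5.3] tool [122.  -31.8]
upR [560.1 -57.3] tool [122.7  30.9]
thin [523.9 -22.3] tool [83.9 -1.1]
band far [489.9 -20.6] tool [49.9 -0.1]
band near [477.6 -19.6] tool [37.5 -0.1]
slope top [454.4 -18.3] tool [14.3  0.4]
```

Tongue edge is at tool x ≈ 106 mm and the band at ≈ 44 mm, so the push is about 62 mm with contact at about 51 mm. The lateral offset is near zero.

Emit:
carry_out(
  plan=[
    [[0.008,0,0],[0,0,0],255],
    [[0.01,0,0],[0,0,0],255],
    [[0.01,0,0],[0,0,0],255],
    [[0.01,0,0],[0,0,0],255],
    [[0.007,0,0],[0,0,0],255],
    [[0.003,0,0],[0,0,0],255],
    [[0,0,0],[0,0,0],255],
  ],
  grip_force=40,
)

```text
time_s: 18.18
tcp_pos: [0.4894, -0.0196, 0.1897]
eef_rot: [-180.0, -0.0, -4.5]
contact_force: [1.0, -0.6, 1.4]
gripper_width: 0.0339
```

Emit:
carry_out(
  plan=[
    [[0.002,0,0],[0,0,0],255],
    [[0.002,0,0],[0,0,0],255],
    [[0.002,0,0],[0,0,0],255],
    [[0.002,0,0],[0,0,0],255],
    [[0,0,0],[0,0,0],255],
  ],
)

```text
time_s: 18.6
tcp_pos: [0.4948, -0.0208, 0.1896]
eef_rot: [179.9, 0.2, -4.5]
contact_force: [-9.5, -0.1, 13.7]
gripper_width: 0.0336
```

Emit:
carry_out(
  plan=[
    [[0.002,0,0],[0,0,0],255],
    [[0.002,0,0],[0,0,0],255],
    [[0.002,0,0],[0,0,0],255],
    [[0,0,0],[0,0,0],255],
    [[0,0,0],[0,0,0],255],
  ],
)

```text
time_s: 19.02
tcp_pos: [0.5006, -0.0214, 0.1896]
eef_rot: [179.9, 0.2, -4.6]
contact_force: [-8.8, -0.8, 13.2]
gripper_width: 0.0336
```

```bash
python3 - <<'E'
from h import *
s=r.get_state();print(s['time_s'],s['tcp_pos'],s['eef_rot'],s['contact_force'],s['moment'],s['gripper_width'])
c=cal('wrist');im=save('wrist','w8.png')
a=save('side','side8.png')[150:250,230:350]
cv2.imwrite('pics/c8.png',np.hstack([cv2.resize(im[:300,200:430],(383,500)),cv2.resize(a,(417,500),interpolation=cv2.INTER_CUBIC)])[:,:,::-1])
E
```

```text
19.0167 [ 0.50064505 -0.02141788  0.1896457 ] [179.92466387   0.226391    -4.55595027] [-8.81247405 -0.79399307 13.20402081] [ 0.04494634  3.23612346 -0.03440576] 0.03364262190822445
```

No more pictures can be viewed, so I'll check numerically: band and tongue edge in the wrist image, and the carrier's pixel shift in the fixed views.

```bash
python3 - <<'E'
from h import *
im=cv2.imread('pics/w8.png')
for v in range(110,242,5): print(v,im[v,300:332].mean(0).round().astype(int)[::-1].tolist(), im[v,262:274].mean(0).round().astype(int)[::-1].tolist(),end=' | ')
print()
c=cal('wrist');p=r.get_state()['tcp_pos']*1000
def sh(a,b,box,n):
    x0,y0,x1,y1=box
    A=cv2.cvtColor(a,cv2.COLOR_BGR2GRAY).astype(np.float32);B=cv2.cvtColor(b,cv2.COLOR_BGR2GRAY).astype(np.float32)
    T=A[y0:y1,x0:x1]; k=4
    S=cv2.resize(B[y0-6:y1+6,x0-6:x1+6],None,fx=k,fy=k,interpolation=cv2.INTER_CUBIC);T=cv2.resize(T,None,fx=k,fy=k,interpolation=cv2.INTER_CUBIC)
    R=cv2.matchTemplate(S,T,cv2.TM_CCOEFF_NORMED);_,q,_,l=cv2.minMaxLoc(R);print(n,'shift px',l[0]/k-6,l[1]/k-6,'score',round(q,3))
save('scene','s8.png')
for nm,a,b,bx in [('scene disc','s4','s8',(318,226,358,248)),('scene disc front','s4','s8',(318,250,345,268)),('scene mount_b ref','s4','s8',(252,274,278,296)),('scene stand corner ref','s4','s8',(300,262,365,280)),('side disc','side0','side8',(262,190,312,216)),('side mount ref','side0','side8',(303,160,322,176))]:
    sh(cv2.imread(f'pics/{a}.png'),cv2.imread(f'pics/{b}.png'),bx,nm)
K,Rm,t=cal('scene')
pr=lambda P:(lambda q:q[:2]/q[2])(K@(Rm@np.array(P)+t))
print('expect px/4mm', pr([.64,-.03,.04])-pr([.64,-.03,.036]))
K,Rm,t=cal('side');print(pr([.64,-.03,.04])-pr([.64,-.03,.036]))
E
```

```text
110 [187, 187, 180] [144, 143, 138] | 115 [163, 163, 157] [104, 103, 99] | 120 [105, 104, 102] [104, 103, 100] | 125 [104, 103, 100] [103, 102, 99] | 130 [102, 101, 99] [102, 100, 97] | 135 [101, 99, 96] [100, 99, 95] | 140 [101, 100, 97] [100, 99, 95] | 145 [101, 99, 96] [101, 99, 97] | 150 [100, 98, 95] [100, 99, 95] | 155 [100, 97, 95] [101, 99, 95] | 160 [100, 98, 96] [101, 98, 94] | 165 [98, 95, 92] [98, 96, 93] | 170 [99, 95, 92] [98, 96, 92] | 175 [207, 205, 191] [199, 194, 179] | 180 [198, 186, 169] [201, 196, 182] | 185 [159, 92, 42] [189, 184, 169] | 190 [144, 84, 41] [121, 116, 105] | 195 [146, 84, 40] [114, 109, 98] | 200 [122, 70, 36] [112, 107, 97] | 205 [122, 69, 34] [111, 106, 96] | 210 [122, 68, 33] [111, 106, 96] | 215 [121, 68, 32] [109, 104, 94] | 220 [121, 67, 31] [109, 104, 94] | 225 [120, 66, 30] [110, 105, 95] | 230 [120, 66, 28] [95, 90, 80] | 235 [38, 29, 24] [91, 86, 77] | 240 [34, 27, 24] [91, 86, 77] | 
scene disc shift px 0.0 -0.75 score 0.867
scene disc front shift px 0.0 -0.75 score 0.977
scene mount_b ref shift px 0.0 0.0 score 0.998
scene stand corner ref shift px 0.0 -0.25 score 0.974
side disc shift px -0.75 -0.75 score 0.471
side mount ref shift px -0.75 -1.0 score 0.315
expect px/4mm [ 0.04617809 -0.76106025]
[-0.06682648 -0.83277076]
```

The tongue edge sits mid-band: 10 of the band's 26 rows are still visible, so the edge is at wedge x ≈ 9 mm, a rise of about 4.2 mm. The scene view agrees: the disc shifted -0.75 px, which is 4 mm. Letting it settle and doing a final check.

Emit:
carry_out(
  plan=[
    [[0,0,0],[0,0,0],255],
    [[0,0,0],[0,0,0],255],
    [[0,0,0],[0,0,0],255],
    [[0,0,0],[0,0,0],255],
    [[0,0,0],[0,0,0],255],
    [[0,0,0],[0,0,0],255],
  ],
)

```text
time_s: 19.67
tcp_pos: [0.5006, -0.0214, 0.1896]
eef_rot: [179.9, 0.2, -4.6]
contact_force: [-9.2, 0.2, 13.4]
gripper_width: 0.0342
```

```bash
python3 - <<'E'
from h import *
s=r.get_state();print(s['time_s'],s['tcp_pos'],s['contact_force'],s['gripper_width'])
hsv=cv2.cvtColor(r.capture('scene'),cv2.COLOR_RGB2HSV)
m=cv2.inRange(hsv,(0,140,50),(8,255,255));m[:190]=0;m[270:]=0;m[:,:205]=0;m[:,360:]=0
ys,xs=np.where(m);print('knob px',len(xs),xs.mean(),ys.mean())
a=cv2.cvtColor(cv2.imread('pics/w8.png'),cv2.COLOR_BGR2GRAY);b=cv2.cvtColor(r.capture('wrist'),cv2.COLOR_RGB2GRAY)
print('wrist change',np.abs(a[:230].astype(int)-b[:230]).mean())
r.close_job();print('handed in')
E
```

```text
19.6667 [ 0.50062596 -0.02140141  0.18963258] [-9.16431314  0.21063214 13.42058645] 0.034150703316709996
knob px 120 241.84166666666667 215.15833333333333
wrist change 3.714171195652174
the job is handed in; nothing more can be done
handed in
```

I turned the knob to its stop, lifted it out and left it in the large blue tray. Then I slid the wedge flat under the tongue to the white band and handed the job in at about 19.7 s, still gripping the wedge.

**Last checks**
- **Carrier rise:** the tongue edge lies over the band at wedge x ≈ 9 mm, which means a rise of about 4.2 mm. The scene camera's shift of the disc gives about 4 mm.
- **Grip and stillness:** the grip width was 34.2 mm. The force and pose held steady over the last 0.65 s.

**Checks that disagreed or failed**
- **Bar angle:** the bar started about 55° from the stand's x, not the stated 20–35°. It therefore turned only about 43° to the stop.
- **Upward force:** about 13 N pushes up on the tool while it holds the wedge, probably the wedge being pressed lightly onto the table. I did not confirm the cause.
- **Knob in the tray:** its red blob in the scene image moved about 7 px (roughly 2 cm) between release and the last check. It is still inside the tray outline, but the cause is unexplained.
- **Side camera:** the match was too poor to use (score under 0.5).
- **Final wrist picture:** I compared it with the previous one only as a mean difference, 3.7 grey levels. I did not look into what caused it.
- **Final views:** I reached the limit of 12 viewed pictures, so the final state was checked only by numbers.
- **Bystanders:** only mount_b was checked numerically, and it had not moved.

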